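# Pack two interview recording kits

### The arm

A 6-joint arm with a two-finger parallel gripper is mounted at the origin on the work surface. World frame = base frame: x ahead of the robot, y to its left, z up, the work surface at z = 0. Lengths are in m, angles in rad, forces in N, time in s.
With the tool pointing down it reaches from about 0.225 to 0.875 m from the base axis. Payload 3.4 kg.
Tool frame: the origin (TCP) lies midway between the tips of the shut fingers; the grasp point (between the pads) lies 19 mm behind it (manip.grip_point_offset is the distance from the TCP to the grasp point, in m); z points along the fingers, y is the line along which they close (so a half turn about z gives the same grasp; the last joint's range is limited). The gripper opens to 85 mm and grips with 20 to 120 N. Pads are 22 mm wide; open, the fingers measure 114 mm over their backs; the gripper's body (76 mm by 85 mm) begins 54 mm behind the grasp point. The pads swing forward as they close: fully open they stand 13 mm farther back than shut.
Start: joints at [1.1, 0.276, 1.505, -0, 1.361, -0.121], TCP at [0.197, 0.54, 0.231] pointing down, gripper open.
Joint ranges: [-2.89, 2.89], [-0.75, 2.08], [0.22, 2.7], [-1.18, 4.32], [0.11, 2.71], [-2.7, 2.7]. Speed limits (rad/s): [2.57, 2.57, 3.14, 3.14, 3.14, 3.14].

### API

Orientations are given as a unit quaternion [w, x, y, z].
In Python, from rig import manip gives the robot as it stands.
- The arm moves only by the shell command python3 -m handwheel 'ROWS' [FORCE]. ROWS is JSON, a list of rows, each an object with "translation": the shift along the tool's x, y, z in m, a list of three; "angular": the turn, a rotation vector about the tool's x, y, z in degrees, a list of three; "hand": the closure, from 0 (fully open) to 1 (shut). A call has 1 to 10 rows; each row shifts and turns the commanded pose from where the row before left it, along the tool's axes as they then stand; what a row does not reach is not made up. A row lasts 1/12 s, in which the tool goes at most 41.7 mm and 7.16 degrees, less where a joint would pass 70% of its speed; a pose out of reach is approached as far as the arm can. A call with a gripper value outside its range is refused whole. The fingers move at their own pace and stop on an object; FORCE is the grip in N (left out, the last holds). Time passes only in rows, so rows that do not move let the fingers close. It gives the time, the measured TCP pose, the force, the opening and the grip force at its end, in the units of the state.
- manip.get_state(): the state, without advancing time (a new reading comes with each control period).
- manip.get_image(name): name is "side" or "top"; returns the picture (400x640x3 uint8, red, green, blue); there is no depth.
- manip.camera_info(name): a dict with "camera_matrix" (3x3 intrinsics, pixels), "eye" and "orientation" of the camera in the world. Camera axes: x right, y down, z forward; pixel columns grow to the right and rows downward; lengths in m; the calibration is good to about 2 mm. A picture is of the moment at which its call begins. camera_info takes no time and is no camera call.
- manip.sign_off(): hands the job in; it is judged then, once.
The state is a dict: "clock": time; "qpos": joint angles; "qd": joint speeds; "effort": joint torques, N m; "position": TCP position; "ee_rot": TCP orientation; "contact_force": force on the tool from outside, world axes, zero at the start; "moment": the same for the moment, N m; "width": finger opening in m; "gripper_force": force on a finger pad.
Only numpy, scipy, OpenCV 4.12 (cv2) and the standard library are available. Lean on these libraries where they do the work, as an engineer would, in place of code of your own. Each camera call takes 0.05 s, during which the arm holds its last target. There are 200 camera calls.

### The job

Make up the two kits for today's interviews, everything right way up as it stands now. In the longer tray, the one with the steel spring clip, stand the thinner battery in the round well, lay the pocket recorder in the rectangular well with its long side along the well's, and press the cassette, standing on its long edge and centred, fully down into the clip. In the shorter tray stand the fatter battery in the small round well and the microphone in the large round well; leave the cup and the spectacles case where they are.

Things in the scene. Friction and masses are not known exactly. Their poses are not given: they have to be found in the camera images.
- cassette: Black audio cassette, pale label on both faces, 100 x 10 x 64 mm (x long, y thickness, z height), 50 g. At the start it stands on its long edge in the slot of a small fixed wooden stand of the same yaw (80 x 40 x 22 mm; slot 18 mm deep, 13 mm wide, its floor 4 mm above the table); the upper 46 mm show: pull it straight up. Origin: centre of its lower edge; z up.
- recorder: Silver pocket recorder lying flat, 96 x 58 x 30 mm (x, y, z), about 190 g; black cassette window and buttons on its upper face. Origin: centre of its underside; z up, x along its long side. Either way round in its well is fine.
- thin_cell: The thinner battery, a black and copper cylinder standing upright, 26 mm diameter, 50 mm high, about 70 g. Origin: centre of its underside, z up.
- fat_cell: The fatter battery, same look, standing upright, 34 mm diameter, 61 mm high, about 140 g. Origin: centre of its underside, z up.
- microphone: Table microphone: a black upright puck with an aluminium band, 58 mm diameter, straight side 30 mm high, with a shallow steel dome on top up to 36 mm, about 160 g. Origin: centre of its underside, z up.
- tape_tray: The longer grey tray, fixed, 240 x 140 mm (x, y), floor 4 mm thick, rims and well walls 12 mm above the table. Origin: centre of its underside; z up. On its x axis (y = 0): rectangular recorder well, centre x = -68 mm, inside 78 mm along x by 116 mm along y; steel spring clip, centre x = +18 mm; round battery well, centre x = +83 mm, inside diameter 50 mm.
- clip (a point): Middle of the clip at tray-floor height, axes as the longer tray. Two 60 mm long steel jaws, 8 mm apart, each sprung to give 6 mm along x; flared mouth 19 mm wide 30 mm above the table, straight below 16 mm. The cassette goes in with its long side along y, down to the tray floor; it takes a push of 5 to 10 N, not just its weight.
- mic_tray: The shorter grey tray, fixed, 180 x 120 mm (x, y), floor 4 mm thick, rims and well walls 12 mm above the table. Origin: centre of its underside; z up. Along its x axis (y = 0): the large round well, centre x = -36 mm, inside diameter 80 mm; the small round battery well, centre x = +52 mm, inside diameter 50 mm.
- cup: White drinking cup, 72 mm diameter, 80 mm high, loose, beyond the stock. Origin: centre of its underside. To be left alone.
- glasses_case: Blue spectacles case lying flat, 58 x 155 x 36 mm, loose, beyond the stock. Origin: centre of its underside. To be left alone.
There are look-alikes about, which are no part of the job. Leave any blue look-alike of the microphone alone. What is shaped like the fat_cell but green is not meant.

How it is judged:
At the end, for the whole second after the job is handed in: Each thing stands upright (0.12 rad; cassette 0.15) within 3.5 mm of its tray's floor, at rest, centred in its own place: recorder and microphone within 13 mm, thin battery 14, fat battery 11; cassette in the clip, 6 mm across, 15 mm along, 0.15 rad (x of recorder in the frame of tape_tray between -0.081 and -0.055 m and y of recorder in the frame of tape_tray between -0.013 and 0.013 m and z of recorder in the frame of tape_tray between -0.01 and 0.0075 m and angle between each of recorder, thin_cell, fat_cell, microphone's own z axis and vertical below 0.12 rad and linear speed of each of recorder, thin_cell, fat_cell, microphone, cassette below 0.02 m/s and x of thin_cell in the frame of tape_tray between 0.069 and 0.097 m and y of thin_cell in the frame of tape_tray between -0.014 and 0.014 m and z of thin_cell in the frame of tape_tray between -0.01 and 0.0075 m and x of fat_cell in the frame of mic_tray between 0.041 and 0.063 m and y of fat_cell in the frame of mic_tray between -0.011 and 0.011 m and z of fat_cell in the frame of mic_tray between -0.01 and 0.0075 m and x of microphone in the frame of mic_tray between -0.049 and -0.023 m and y of microphone in the frame of mic_tray between -0.013 and 0.013 m and z of microphone in the frame of mic_tray between -0.01 and 0.0075 m and x of cassette in the frame of tape_tray between 0.012 and 0.024 m and y of cassette in the frame of tape_tray between -0.015 and 0.015 m and z of cassette in the frame of tape_tray between -0.01 and 0.0075 m and angle between cassette's own z axis and vertical below 0.15 rad and angle between the x axis of cassette and the y axis of tape_tray, either way round below 0.15 rad); the robot touches nothing.
It fails at once if the cup is moved by more than 30 mm or tipped (distance of cup from where it was at the start of the episode above 0.03 m or angle between cup's own z axis and vertical above 0.5 rad).
It fails at once if the spectacles case is moved by more than 30 mm (distance of glasses_case from where it was at the start of the episode above 0.03 m).
It also fails if it takes over 144 s, if anything falls off the work surface, if the arm or the gripper's body presses on something with over 40 N, if the wrist force passes 120 N, or if a joint passes its speed limit or range.

## Working session

There is one attempt and no reset: what is moved stays moved. The work goes in short steps, Python scripts to look and compute and a shell command to move; the robot and the scene stay as the last step left them, time stands still between calls to the robot, and variables do not carry over. Pictures are saved under pics/ and viewed, at most 14 in all, crops included, and the job is handed in when it is done.

```bash
mkdir -p pics; python3 - <<'E'
from rig import manip
import cv2
for n in("top","side"):
    im=manip.get_image(n); cv2.imwrite(f"pics/{n}0.png",im[:,:,::-1]); print(n,manip.camera_info(n))
s=manip.get_state();print(s, manip.grip_point_offset)
E
```

```text
top {'camera_matrix': array([[475.51087103,   0.        , 322.60205279],
       [  0.        , 475.51087103, 210.46483007],
       [  0.        ,   0.        ,   1.        ]]), 'eye': array([ 0.50999329, -0.00811808,  1.04572311]), 'orientation': array([ 0.03760105, -0.70279267,  0.70999824, -0.02389843])}
side {'camera_matrix': array([[366.11724051,   0.        , 324.40062448],
       [  0.        , 366.11724051, 199.30602041],
       [  0.        ,   0.        ,   1.        ]]), 'eye': array([ 0.29767633, -0.59186152,  0.53037949]), 'orientation': array([-0.44316502,  0.85960031, -0.23143301,  0.10550273])}
{'clock': 0.1, 'qpos': array([ 1.09997945e+00,  2.76514446e-01,  1.50600953e+00, -3.53921140e-06,
        1.36070077e+00, -1.20981387e-01]), 'qd': array([ 1.88769848e-04, -2.57006096e-03, -2.77840250e-03,  8.62171616e-04,
        1.94552315e-04, -6.40711249e-05]), 'effort': array([ 1.92331783e-03, -4.17699659e+01, -2.46405387e+01, -2.27680171e-04,
        5.72566714e-03, -4.77383423e-06]), 'position': array([0.19685707, 0.53974776, 0.23053489]), 'ee_rot': array([-2.36304224e-04,  1.74026717e-01,  9.84740593e-01, -7.81086748e-04]), 'contact_force': array([ 0.4429238 , -0.00138754, -0.76211579]), 'moment': array([-0.02380338, -0.01306167,  0.03319091]), 'gripper_force': 0.0, 'width': 0.08547898386695593} 0.0187
```

View pics/top0.png

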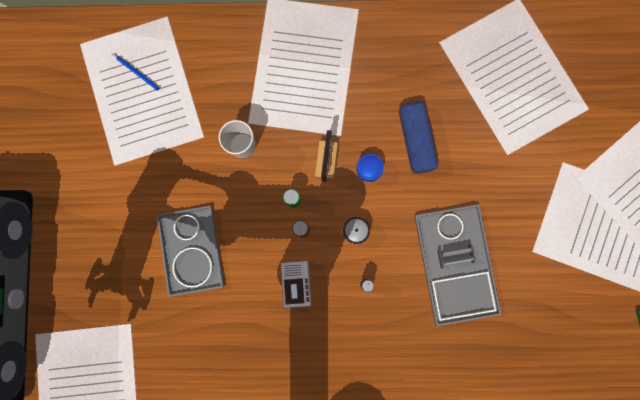

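View pics/side0.png

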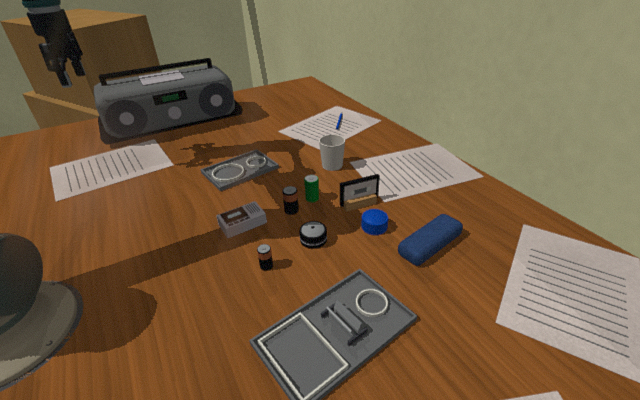

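```bash
cat > h.py <<'E'
import numpy as np,cv2
from scipy.spatial.transform import Rotation as R
from rig import manip
def rot(q): return R.from_quat([q[1],q[2],q[3],q[0]])
def ray(n,u,v,z):
    c=manip.camera_info(n); d=rot(c["orientation"]).apply(np.linalg.inv(c["camera_matrix"])@[u,v,1]); e=c["eye"]
    return e+d*(z-e[2])/d[2]
def proj(n,p):
    c=manip.camera_info(n); q=c["camera_matrix"]@rot(c["orientation"]).inv().apply(np.array(p)-c["eye"]); return q[:2]/q[2]
def go(p,yaw=None):
    """tool-frame shift to TCP p (pointing down), and turn about tool z so that the closing axis y has world yaw (rad, mod pi)"""
    s=manip.get_state(); r=rot(s["ee_rot"]); d=r.inv().apply(np.array(p)-s["position"])
    y=r.apply([0,1,0]); cur=np.arctan2(y[1],y[0]); z=r.apply([0,0,1])
    print("pos",s["position"].round(4),"yawy",round(np.degrees(cur),1),"tilt",z.round(3),"shift mm",(d*1000).round(1))
    if yaw is not None:
        t=(yaw-cur+np.pi/2)%np.pi-np.pi/2; print(" turn about tool z deg",round(-np.degrees(t),1),"q6",s["qpos"][5].round(2))
E
python3 - <<'E'
from h import *
im=cv2.imread("pics/top0.png"); hsv=cv2.cvtColor(im,cv2.COLOR_BGR2HSV)
c=im[120:330,150:510]; cv2.imwrite("pics/crop.png",cv2.resize(c,None,fx=2.2,fy=2.2,interpolation=cv2.INTER_CUBIC))
m=((hsv[:,:,1]<75)).astype(np.uint8)*255
cs,_=cv2.findContours(m,cv2.RETR_LIST,cv2.CHAIN_APPROX_NONE)
for k in cs:
    if cv2.contourArea(k)>60:
        (x,y),wh,a=cv2.minAreaRect(k)
        if 140<x<520 and 110<y<340: print(round(x,1),round(y,1),np.round(wh,1),round(a,1),cv2.contourArea(k), ray("top",x,y,.03).round(3))
E
```

```text
294.0 291.0 [16.  8.] 90.0 110.5 [0.428 0.073 0.03 ]
367.5 285.5 [11. 11.] 90.0 98.0 [ 0.439 -0.082  0.03 ]
293.7 290.8 [24.7 18.8] 86.2 419.0 [0.429 0.074 0.03 ]
295.5 284.0 [45.5 27.5] 86.2 1179.0 [0.443 0.07  0.03 ]
300.0 228.0 [14. 14.] 90.0 164.0 [0.562 0.06  0.03 ]
356.0 230.0 [24. 24.] 90.0 455.0 [ 0.556 -0.06   0.03 ]
189.6 250.7 [83.3 56.3] 81.3 4474.5 [0.515 0.297 0.03 ]
457.6 264.7 [113.7  66.3] 79.1 7230.5 [ 0.481 -0.273  0.03 ]
291.0 196.5 [13. 14.] 90.0 150.0 [0.63  0.079 0.03 ]
```

View pics/crop.png

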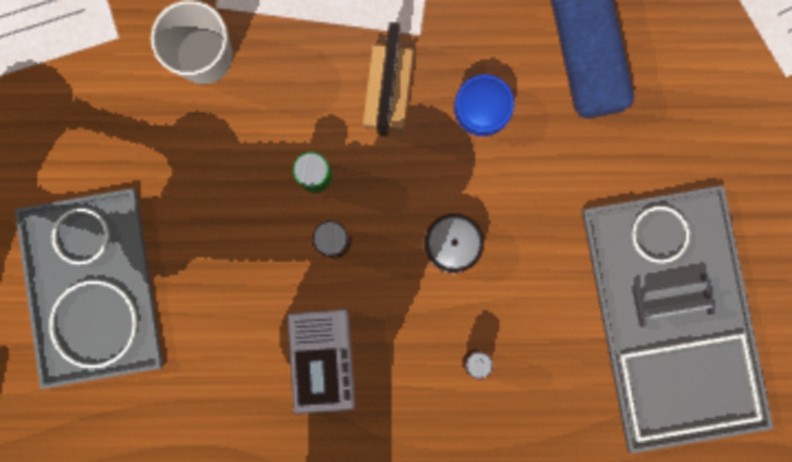

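```bash
python3 - <<'E'
from h import *
im=cv2.imread("pics/top0.png"); hsv=cv2.cvtColor(im,cv2.COLOR_BGR2HSV)
def W(u,v,z): return ray("top",u,v,z)[:2]*1000
m=((hsv[:,:,1]<50)&(hsv[:,:,2]>165)).astype(np.uint8)*255
P={}
for n,(a,b,r) in dict(ms=(186.4,227.3,17),ml=(192.3,267.3,24),ts=(450.5,225.9,17),tr=(464,297,42)).items():
    mm=np.zeros_like(m); cv2.circle(mm,(int(a),int(b)),r,255,-1); 
    if n=="tr": mm[:272]=0
    k=cv2.convexHull(cv2.findNonZero(m&mm)); (x,y),wh,an=cv2.minAreaRect(k)
    if n!="tr": (x,y),wh,an=cv2.fitEllipse(k)
    P[n]=W(x,y,.012); print(n,round(x,1),round(y,1),np.round(wh,1),round(an,1),P[n].round(1))
for n,a,b,dx,dx2 in(("mic","ml","ms",-36,52),("tape","tr","ts",-68,83)):
    d=P[b]-P[a]; print(n,"dist",np.linalg.norm(d).round(1),dx2-dx,"yaw",np.degrees(np.arctan2(d[1],d[0])).round(2),"origin",(P[a]-d*dx/(dx2-dx)).round(1))
    if n=="tape": print("clip",(P[a]+d*86/151).round(1))
def con(mask,box):
    x0,y0,x1,y1=box; q=np.zeros_like(m); q[y0:y1,x0:x1]=mask.astype(np.uint8)[y0:y1,x0:x1]*255
    cs,_=cv2.findContours(q,cv2.RETR_EXTERNAL,cv2.CHAIN_APPROX_NONE); return max(cs,key=cv2.contourArea)
lo=hsv[:,:,1]<75
for n,box,z in(("thin",(358,275,378,297),.05),("fat",(290,218,312,240),.061),("mic",(342,215,372,245),.034)):
    k=con(lo,box); (x,y),wh,an=cv2.fitEllipse(cv2.convexHull(k)); print(n,round(x,1),round(y,1),np.round(wh,1),W(x,y,z).round(1), "diam",np.round(np.array(wh)/475.5*(1045-z*1000),1))
k=con(lo,(275,255,318,315)); b=cv2.boxPoints(cv2.minAreaRect(k)); w=np.array([W(*p,.03) for p in b]); print("rec",b.round(1).tolist(),w.round(1).tolist(),w.mean(0))
k=con((hsv[:,:,2]<50)&(hsv[:,:,1]<150),(316,120,340,185)); b=cv2.boxPoints(cv2.minAreaRect(k)); w=np.array([W(*p,.068) for p in b]); print("cas",b.round(1).tolist(),w.round(1).tolist(),w.mean(0))
cv2.imwrite("pics/cas.png",cv2.resize(im[115:195,280:400],None,fx=6,fy=6,interpolation=cv2.INTER_CUBIC))
E
```

```text
ms 185.4 227.3 [24.5 25.4] 28.6 [566.7 312.1]
ml 191.5 267.1 [39.3 40. ] 39.8 [480.  297.4]
ts 450.0 226.2 [25.5 26.1] 97.9 [ 562.9 -263.9]
tr 463.7 295.8 [40.4 58.4] 80.0 [ 413.9 -288.4]
mic dist 87.9 88 yaw 9.61 origin [515.5 303.4]
tape dist 151.0 151 yaw 9.31 origin [ 481.  -277.4]
clip [ 498.8 -274.4]
thin 367.4 285.5 [11.3 12. ] [440.  -80.5] diam [23.6 25. ]
fat 299.8 228.0 [14.9 15.4] [560.   58.3] diam [30.8 31.8]
mic 356.0 230.1 [24.3 25.5] [555.6 -59.5] diam [51.6 54.2]
rec [[280.20001220703125, 262.20001220703125], [307.70001220703125, 260.3999938964844], [310.70001220703125, 305.79998779296875], [283.20001220703125, 307.6000061035156]] [[489.2, 102.4], [492.6, 43.9], [397.3, 38.1], [393.9, 96.2]] [443.23376799  70.15278121]
cas [[321.79998779296875, 179.89999389648438], [323.20001220703125, 155.8000030517578], [326.3999938964844, 156.0], [325.0, 180.10000610351562]] [[659.0, 11.6], [709.7, 8.2], [709.2, 1.4], [658.6, 4.9]] [684.1263305    6.52259051]
```

View pics/cas.png

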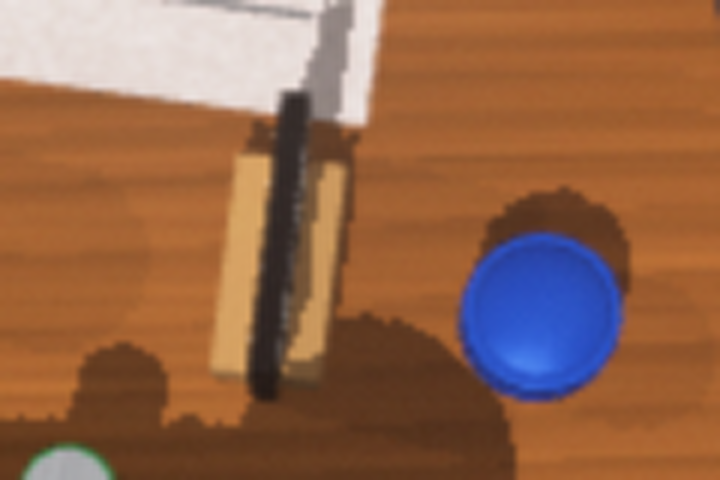

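```bash
python3 - <<'E'
from h import *
a=ray("top",329.1,131,.068);b=ray("top",323.7,180.8,.068);d=a-b
print("cas",(a+b)/2*1000,np.linalg.norm(d),np.degrees(np.arctan2(d[1],d[0])),"stand",ray("top",279.5/6+280,267/6+115,.022))
print("side proj cassette top ends",proj("side",a),proj("side",b), "fat top",proj("side",[.56,.0583,.061]),"rec",proj("side",[.4432,.0702,.03]),"clip",proj("side",[.4988,-.2744,.03]))
go([.560,.058,.14],np.radians(99.6))
E
```

```text
cas [709.71396215   1.43666753  68.        ] 0.1058368862613286 -6.68149828203324 stand [0.71089549 0.00159514 0.022     ]
side proj cassette top ends [377.90387895 173.9476145 ] [337.25456902 184.28586989] fat top [289.53384361 188.64641252] rec [241.12262148 212.81215197] clip [343.40946691 313.22391351]
pos [0.1969 0.5397 0.2305] yawy 70.0 tilt [-0.001 -0.001 -1.   ] shift mm [-506.3 -328.    91. ]
 turn about tool z deg -29.6 q6 -0.12
```

```bash
cat >> h.py <<'E'
def go2(p,yawd):
    """turn (deg about tool z) to be made first, then the shift in tool axes after the turn (mm)"""
    s=manip.get_state(); r=rot(s["ee_rot"]); y=r.apply([0,1,0]); cur=np.degrees(np.arctan2(y[1],y[0]))
    t=(yawd-cur+90)%180-90; y2=np.radians(cur+t); Y=np.array([np.cos(y2),np.sin(y2),0]); Z=np.array([0,0,-1.]); X=np.cross(Y,Z)
    d=(np.array(p)-s["position"])*1000
    print("t",round(s["clock"],1),"pos",s["position"].round(4),"turn",round(-t,1),"q6",s["qpos"][5].round(2),"shift",np.array([d@X,d@Y,d@Z]).round(1),"tilt",r.apply([0,0,1])[:2].round(3),"w",s["width"].round(4),"F",s["contact_force"].round(1))
E
python3 -m handwheel '[{"translation":[0,0,0],"angular":[0,0,-6],"hand":0},{"translation":[0,0,0],"angular":[0,0,-6],"hand":0},{"translation":[0,0,0],"angular":[0,0,-6],"hand":0},{"translation":[0,0,0],"angular":[0,0,-6],"hand":0},{"translation":[0,0,0],"angular":[0,0,-5.6],"hand":0}]' 40 &&
python3 -m handwheel '[{"translation":[-0.0185,-0.0357,0.006],"angular":[0,0,0],"hand":0},{"translation":[-0.0185,-0.0357,0.006],"angular":[0,0,0],"hand":0},{"translation":[-0.0185,-0.0357,0.006],"angular":[0,0,0],"hand":0},{"translation":[-0.0185,-0.0357,0.006],"angular":[0,0,0],"hand":0},{"translation":[-0.0185,-0.0357,0.006],"angular":[0,0,0],"hand":0},{"translation":[-0.0185,-0.0357,0.006],"angular":[0,0,0],"hand":0},{"translation":[-0.0185,-0.0357,0.006],"angular":[0,0,0],"hand":0},{"translation":[-0.0185,-0.0357,0.006],"angular":[0,0,0],"hand":0}]' &&
python3 -m handwheel '[{"translation":[-0.0185,-0.0357,0.006],"angular":[0,0,0],"hand":0},{"translation":[-0.0185,-0.0357,0.006],"angular":[0,0,0],"hand":0},{"translation":[-0.0185,-0.0357,0.006],"angular":[0,0,0],"hand":0},{"translation":[-0.0185,-0.0357,0.006],"angular":[0,0,0],"hand":0},{"translation":[-0.0185,-0.0357,0.006],"angular":[0,0,0],"hand":0},{"translation":[-0.0185,-0.0357,0.006],"angular":[0,0,0],"hand":0},{"translation":[-0.0185,-0.0357,0.006],"angular":[0,0,0],"hand":0},{"translation":[0,0,0],"angular":[0,0,0],"hand":0},{"translation":[0,0,0],"angular":[0,0,0],"hand":0}]'
python3 -c "
from h import *
go2([.560,.058,.022],99.6)"
```

```text
clock: 0.52
position: [0.1969, 0.5399, 0.2308]
ee_rot: [-0.0, -0.086, 0.996, -0.0]
contact_force: [-0.4, 0.3, -0.7]
width: 0.0855
gripper_force: 0.0
clock: 1.18
position: [0.391, 0.2813, 0.1828]
ee_rot: [-0.0, -0.083, 0.997, 0.0]
contact_force: [0.7, -0.0, 0.3]
width: 0.0853
gripper_force: 0.0
clock: 1.93
position: [0.5603, 0.0563, 0.1401]
ee_rot: [-0.001, -0.081, 0.997, 0.0]
contact_force: [-0.5, -0.1, -0.6]
width: 0.0857
gripper_force: 0.0Traceback (most recent call last):
  File "<string>", line 3, in <module>
    go2([.560,.058,.022],99.6)
    ~~~^^^^^^^^^^^^^^^^^^^^^^^
  File "h.py", line 22, in go2
    print("t",round(s["clock"],1),"pos",s["position"].round(4),"turn",round(-t,1),"q6",s["qpos"][5].round(2),"shift",np.array([d@X,d@Y,d@Z]).round(1),"tilt",r.apply([0,0,1])[:2].round(3),"w",s["width"].round(4),"F",s["contact_force"].round(1))
                                                                                                                                                                                               ^^^^^^^^^^^^^^^^
AttributeError: 'float' object has no attribute 'round'
```

```bash
sed -i 's/s\["width"\].round(4)/round(float(s["width"]),4)/' h.py
python3 -m handwheel '[{"translation":[0,0.0015,0.0295],"angular":[0,0,0],"hand":0},{"translation":[0,0,0.0295],"angular":[0,0,0],"hand":0},{"translation":[0,0,0.0295],"angular":[0,0,0],"hand":0},{"translation":[0,0,0.0295],"angular":[0,0,0],"hand":0},{"translation":[0,0,0],"angular":[0,0,0],"hand":0},{"translation":[0,0,0],"angular":[0,0,0],"hand":1},{"translation":[0,0,0],"angular":[0,0,0],"hand":1},{"translation":[0,0,0],"angular":[0,0,0],"hand":1},{"translation":[0,0,0],"angular":[0,0,0],"hand":1},{"translation":[0,0,0],"angular":[0,0,0],"hand":1}]' 40 &&
python3 -m handwheel '[{"translation":[0,0,0],"angular":[0,0,0],"hand":1},{"translation":[0,0,0],"angular":[0,0,0],"hand":1},{"translation":[0,0,0],"angular":[0,0,0],"hand":1},{"translation":[0,0,-0.02],"angular":[0,0,0],"hand":1},{"translation":[0,0,-0.025],"angular":[0,0,0],"hand":1},{"translation":[0,0,-0.025],"angular":[0,0,0],"hand":1},{"translation":[0,0,0],"angular":[0,0,0],"hand":1}]'
python3 -c "
from h import *
go2([.5667,.3121,.027],99.6)"
```

```text
clock: 2.77
position: [0.5609, 0.0597, 0.0254]
ee_rot: [0.002, -0.083, 0.997, -0.0]
contact_force: [-0.1, -0.3, 7.4]
width: 0.0331
gripper_force: 39.4
clock: 3.35
position: [0.563, 0.0597, 0.0986]
ee_rot: [0.005, -0.083, 0.997, -0.0]
contact_force: [0.7, -0.2, -0.3]
width: 0.033
gripper_force: 40.1
t 3.4 pos [0.563  0.0597 0.0986] turn -0.1 q6 -1.76 shift [-45.8 248.2  71.6] tilt [0.01 0.  ] w 0.033 F [ 0.7 -0.2 -0.3]
```

```bash

python3 -m handwheel '[{"translation":[-0.0065,0.0355,0],"angular":[0,0,0],"hand":1},{"translation":[-0.0065,0.0355,0],"angular":[0,0,0],"hand":1},{"translation":[-0.0065,0.0355,0],"angular":[0,0,0],"hand":1},{"translation":[-0.0065,0.0355,0],"angular":[0,0,0],"hand":1},{"translation":[-0.0065,0.0355,0],"angular":[0,0,0],"hand":1},{"translation":[-0.0065,0.0355,0],"angular":[0,0,0],"hand":1},{"translation":[-0.0065,0.0355,0],"angular":[0,0,0],"hand":1},{"translation":[0,0,0],"angular":[0,0,0],"hand":1},{"translation":[0,0,0],"angular":[0,0,0],"hand":1},{"translation":[0,0,0],"angular":[0,0,0],"hand":1}]'
python3 - <<'E'
from h import *
go2([.5667,.3121,.030],99.6)
im=manip.get_image("side");cv2.imwrite("pics/s1.png",cv2.resize(im[60:260,120:420,::-1],None,fx=2.5,fy=2.5))
E
```

```text
clock: 4.18
position: [0.5622, 0.3119, 0.0926]
ee_rot: [-0.001, -0.084, 0.996, -0.001]
contact_force: [-0.2, 0.3, -2.0]
width: 0.0328
gripper_force: 40.4
t 4.2 pos [0.5622 0.3119 0.0926] turn 0.0 q6 -1.34 shift [-4.4 -0.6 62.6] tilt [-0.001 -0.001] w 0.0328 F [-0.2  0.3 -2. ]
```

View pics/s1.png

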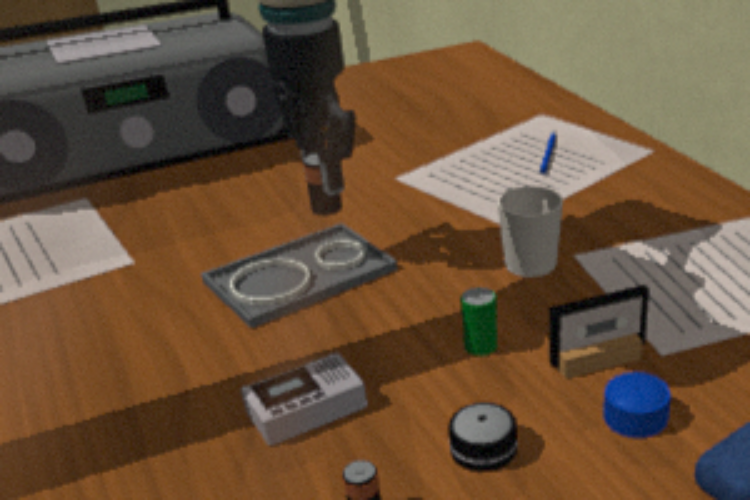

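The cell hangs upright in the gripper above the small well (crop about (325,190)); I lower it.

```bash

python3 -m handwheel '[{"translation":[-0.0044,0,0.02],"angular":[0,0,0],"hand":1},{"translation":[0,0,0.02],"angular":[0,0,0],"hand":1},{"translation":[0,0,0.014],"angular":[0,0,0],"hand":1},{"translation":[0,0,0.005],"angular":[0,0,0],"hand":1},{"translation":[0,0,0],"angular":[0,0,0],"hand":1},{"translation":[0,0,0],"angular":[0,0,0],"hand":1}]'
python3 -c "
from h import *
go2([.5667,.3121,.030],99.6)"
```

```text
clock: 4.73
position: [0.5678, 0.3122, 0.0347]
ee_rot: [0.0, -0.083, 0.997, 0.0]
contact_force: [0.1, 1.5, -1.1]
width: 0.033
gripper_force: 40.4
t 4.7 pos [0.5678 0.3122 0.0347] turn -0.1 q6 -1.34 shift [1.1 0.1 4.7] tilt [0. 0.] w 0.033 F [ 0.1  1.5 -1.1]
```

```bash

python3 -m handwheel '[{"translation":[0,0,0.003],"angular":[0,0,0],"hand":1},{"translation":[0,0,0.0015],"angular":[0,0,0],"hand":1},{"translation":[0,0,0],"angular":[0,0,0],"hand":1},{"translation":[0,0,0],"angular":[0,0,0],"hand":1}]' && 
python3 -m handwheel '[{"translation":[0,0,0],"angular":[0,0,0],"hand":0.3},{"translation":[0,0,0],"angular":[0,0,0],"hand":0.2},{"translation":[0,0,0],"angular":[0,0,0],"hand":0},{"translation":[0,0,0],"angular":[0,0,0],"hand":0},{"translation":[0,0,-0.02],"angular":[0,0,0],"hand":0},{"translation":[0,0,-0.03],"angular":[0,0,0],"hand":0},{"translation":[0,0,-0.03],"angular":[0,0,0],"hand":0},{"translation":[0,0,-0.03],"angular":[0,0,0],"hand":0},{"translation":[0,0,0],"angular":[0,0,0],"hand":0}]'
python3 -c "
from h import *
go2([.5556,-.0595,.13],99.6)"
```

```text
clock: 5.07
position: [0.5675, 0.3131, 0.0303]
ee_rot: [0.0, -0.083, 0.997, 0.0]
contact_force: [-0.3, -0.5, -1.4]
width: 0.0326
gripper_force: 40.4
clock: 5.82
position: [0.5711, 0.3148, 0.1469]
ee_rot: [0.006, -0.083, 0.996, 0.002]
contact_force: [0.9, 0.5, 1.0]
width: 0.0854
gripper_force: 0.0
t 5.8 pos [0.5711 0.3148 0.1469] turn -0.0 q6 -1.34 shift [  77.7 -366.4   16.9] tilt [0.012 0.005] w 0.0854 F [0.9 0.5 1. ]
```

```bash

python3 -m handwheel '[{"translation":[0.0075,-0.0366,0.001],"angular":[0,0,0],"hand":0},{"translation":[0.0075,-0.0366,0.001],"angular":[0,0,0],"hand":0},{"translation":[0.0075,-0.0366,0.001],"angular":[0,0,0],"hand":0},{"translation":[0.0075,-0.0366,0.001],"angular":[0,0,0],"hand":0},{"translation":[0.0075,-0.0366,0.001],"angular":[0,0,0],"hand":0},{"translation":[0.0075,-0.0366,0.001],"angular":[0,0,0],"hand":0},{"translation":[0.0075,-0.0366,0.001],"angular":[0,0,0],"hand":0},{"translation":[0.0075,-0.0366,0.001],"angular":[0,0,0],"hand":0},{"translation":[0.0075,-0.0366,0.001],"angular":[0,0,0],"hand":0},{"translation":[0.0075,-0.0366,0.001],"angular":[0,0,0],"hand":0}]' &&
python3 -m handwheel '[{"translation":[0,0,0],"angular":[0,0,0],"hand":0},{"translation":[0,0,0],"angular":[0,0,0],"hand":0},{"translation":[0,0,0],"angular":[0,0,0],"hand":0}]'
python3 - <<'E'
from h import *
go2([.5556,-.0595,.006],99.6)
im=manip.get_image("top");cv2.imwrite("pics/t1.png",cv2.resize(im[130:330,140:400,::-1],None,fx=3,fy=3))
E
```

```text
clock: 6.65
position: [0.5537, -0.062, 0.1297]
ee_rot: [0.0, -0.083, 0.997, 0.0]
contact_force: [1.3, 0.7, 1.1]
width: 0.0853
gripper_force: 0.0
clock: 6.9
position: [0.5539, -0.0601, 0.1296]
ee_rot: [-0.0, -0.083, 0.997, 0.0]
contact_force: [0.5, -0.1, -0.3]
width: 0.0858
gripper_force: 0.0
t 6.9 pos [ 0.5539 -0.0601  0.1296] turn -0.1 q6 -1.97 shift [ -1.7   0.3 123.6] tilt [-0.     0.001] w 0.0858 F [ 0.5 -0.1 -0.3]
```

View pics/t1.png

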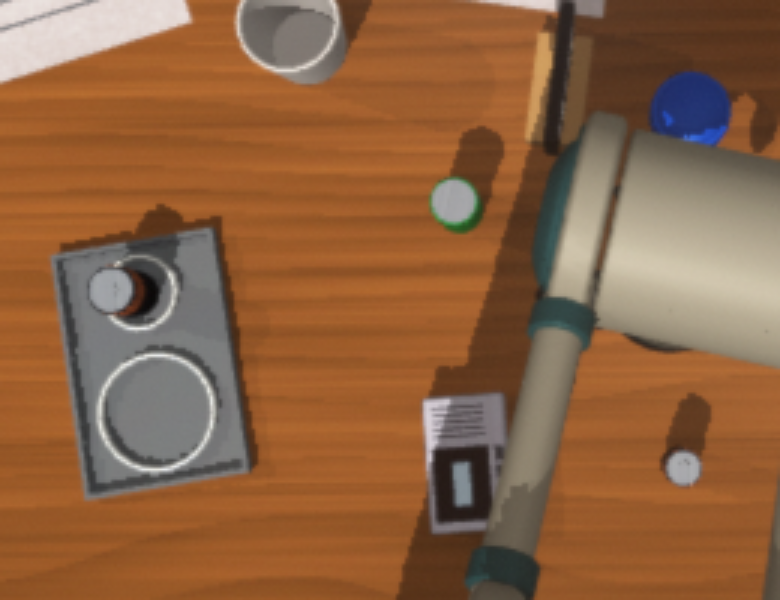

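The fat cell stands in the small well (crop (115,290), ring at (137,292), offset being parallax). Now the microphone.

```bash
python3 -c "
from h import *
print(ray('top',140+115/3,130+290/3,.065))"
python3 -m handwheel '[{"translation":[-0.0017,0.0003,0.03],"angular":[0,0,0],"hand":0},{"translation":[0,0,0.03],"angular":[0,0,0],"hand":0},{"translation":[0,0,0.03],"angular":[0,0,0],"hand":0},{"translation":[0,0,0.025],"angular":[0,0,0],"hand":0},{"translation":[0,0,0.0085],"angular":[0,0,0],"hand":0},{"translation":[0,0,0],"angular":[0,0,0],"hand":0.3},{"translation":[0,0,0],"angular":[0,0,0],"hand":0.6},{"translation":[0,0,0],"angular":[0,0,0],"hand":1},{"translation":[0,0,0],"angular":[0,0,0],"hand":1},{"translation":[0,0,0],"angular":[0,0,0],"hand":1}]' 50 &&
python3 -m handwheel '[{"translation":[0,0,0],"angular":[0,0,0],"hand":1},{"translation":[0,0,0],"angular":[0,0,0],"hand":1}]'
python3 -c "
from h import *
go2([.480,.2974,.08],99.6)"
```

```text
[0.56517932 0.31051592 0.065     ]
clock: 7.78
position: [0.5572, -0.0597, 0.008]
ee_rot: [0.002, -0.083, 0.997, -0.0]
contact_force: [0.4, 0.7, 3.0]
width: 0.0564
gripper_force: 53.9
clock: 7.95
position: [0.5572, -0.0597, 0.008]
ee_rot: [0.002, -0.083, 0.997, -0.0]
contact_force: [0.9, 2.3, 5.5]
width: 0.0563
gripper_force: 54.3
t 8.0 pos [ 0.5572 -0.0597  0.008 ] turn -0.0 q6 -1.97 shift [ 16.6 365.  -72. ] tilt [ 0.004 -0.   ] w 0.0563 F [0.9 2.3 5.5]
```

```bash

python3 -m handwheel '[{"translation":[0,0,-0.02],"angular":[0,0,0],"hand":1},{"translation":[0,0,-0.03],"angular":[0,0,0],"hand":1},{"translation":[0,0,-0.03],"angular":[0,0,0],"hand":1},{"translation":[0.0017,0.0365,0],"angular":[0,0,0],"hand":1},{"translation":[0.0017,0.0365,0],"angular":[0,0,0],"hand":1},{"translation":[0.0017,0.0365,0],"angular":[0,0,0],"hand":1},{"translation":[0.0017,0.0365,0],"angular":[0,0,0],"hand":1},{"translation":[0.0017,0.0365,0],"angular":[0,0,0],"hand":1},{"translation":[0.0017,0.0365,0],"angular":[0,0,0],"hand":1},{"translation":[0.0017,0.0365,0],"angular":[0,0,0],"hand":1}]' &&
python3 -m handwheel '[{"translation":[0.0017,0.0365,0],"angular":[0,0,0],"hand":1},{"translation":[0.0017,0.0365,0],"angular":[0,0,0],"hand":1},{"translation":[0.0017,0.0365,0],"angular":[0,0,0],"hand":1},{"translation":[0,0,0],"angular":[0,0,0],"hand":1},{"translation":[0,0,0],"angular":[0,0,0],"hand":1},{"translation":[0,0,0],"angular":[0,0,0],"hand":1}]'
python3 -c "
from h import *
go2([.480,.2974,.013],99.6)"
```

```text
clock: 8.78
position: [0.5007, 0.1916, 0.0864]
ee_rot: [-0.0, -0.083, 0.997, -0.0]
contact_force: [0.6, -0.3, -1.5]
width: 0.0562
gripper_force: 54.1
clock: 9.28
position: [0.478, 0.2968, 0.0861]
ee_rot: [-0.0, -0.084, 0.996, -0.001]
contact_force: [-0.2, 0.1, -1.6]
width: 0.0562
gripper_force: 54.2
t 9.3 pos [0.478  0.2968 0.0861] turn 0.0 q6 -1.31 shift [-2.1  0.2 73.1] tilt [-0.001 -0.001] w 0.0562 F [-0.2  0.1 -1.6]
```

```bash

python3 -m handwheel '[{"translation":[-0.002,0,0.02],"angular":[0,0,0],"hand":1},{"translation":[0,0,0.025],"angular":[0,0,0],"hand":1},{"translation":[0,0,0.02],"angular":[0,0,0],"hand":1},{"translation":[0,0,0.006],"angular":[0,0,0],"hand":1},{"translation":[0,0,0.002],"angular":[0,0,0],"hand":1},{"translation":[0,0,0],"angular":[0,0,0],"hand":1},{"translation":[0,0,0],"angular":[0,0,0],"hand":1},{"translation":[0,0,0],"angular":[0,0,0],"hand":1}]'
python3 -c "
from h import *
go2([.480,.2974,.012],99.6)"
```

```text
clock: 9.95
position: [0.4816, 0.2979, 0.0146]
ee_rot: [0.001, -0.083, 0.997, 0.001]
contact_force: [-0.1, -0.5, -2.2]
width: 0.0559
gripper_force: 54.3
t 9.9 pos [0.4816 0.2979 0.0146] turn -0.1 q6 -1.31 shift [ 1.7 -0.2  2.6] tilt [0.003 0.001] w 0.0559 F [-0.1 -0.5 -2.2]
```

Still hanging 2–3 mm up; lower a little more and release, then go over the thin cell.

```bash

python3 -m handwheel '[{"translation":[0.0015,0,0.0015],"angular":[0,0,0],"hand":1},{"translation":[0,0,0.001],"angular":[0,0,0],"hand":1},{"translation":[0,0,0],"angular":[0,0,0],"hand":1},{"translation":[0,0,0],"angular":[0,0,0],"hand":1}]' && 
python3 -m handwheel '[{"translation":[0,0,0],"angular":[0,0,0],"hand":0.2},{"translation":[0,0,0],"angular":[0,0,0],"hand":0},{"translation":[0,0,0],"angular":[0,0,0],"hand":0},{"translation":[0,0,0],"angular":[0,0,0],"hand":0},{"translation":[0,0,-0.02],"angular":[0,0,0],"hand":0},{"translation":[0,0,-0.03],"angular":[0,0,0],"hand":0},{"translation":[0,0,-0.035],"angular":[0,0,0],"hand":0},{"translation":[0,0,-0.035],"angular":[0,0,0],"hand":0},{"translation":[0,0,0],"angular":[0,0,0],"hand":0},{"translation":[0,0,0],"angular":[0,0,0],"hand":0}]'
python3 -c "
from h import *
go2([.440,-.0805,.12],99.3)"
```

```text
clock: 10.28
position: [0.4793, 0.2977, 0.012]
ee_rot: [0.001, -0.083, 0.997, 0.0]
contact_force: [-1.3, -0.7, 6.2]
width: 0.0565
gripper_force: 54.7
clock: 11.12
position: [0.4804, 0.2982, 0.1331]
ee_rot: [0.003, -0.083, 0.997, 0.001]
contact_force: [0.1, -0.6, -0.4]
width: 0.0855
gripper_force: 0.0
t 11.1 pos [0.4804 0.2982 0.1331] turn 0.3 q6 -1.31 shift [ 101.  -367.2   13.1] tilt [0.005 0.002] w 0.0855 F [ 0.1 -0.6 -0.4]
```

```bash

python3 -m handwheel '[{"translation":[0.0101,-0.0367,0.001],"angular":[0,0,0],"hand":0},{"translation":[0.0101,-0.0367,0.001],"angular":[0,0,0],"hand":0},{"translation":[0.0101,-0.0367,0.001],"angular":[0,0,0],"hand":0},{"translation":[0.0101,-0.0367,0.001],"angular":[0,0,0],"hand":0},{"translation":[0.0101,-0.0367,0.001],"angular":[0,0,0],"hand":0},{"translation":[0.0101,-0.0367,0.001],"angular":[0,0,0],"hand":0},{"translation":[0.0101,-0.0367,0.001],"angular":[0,0,0],"hand":0},{"translation":[0.0101,-0.0367,0.001],"angular":[0,0,0],"hand":0},{"translation":[0.0101,-0.0367,0.001],"angular":[0,0,0],"hand":0},{"translation":[0.0101,-0.0367,0.001],"angular":[0,0,0],"hand":0}]' &&
python3 -m handwheel '[{"translation":[0,0,0],"angular":[0,0,0],"hand":0},{"translation":[0,0,0],"angular":[0,0,0],"hand":0},{"translation":[0,0,0],"angular":[0,0,0],"hand":0}]'
python3 - <<'E'
from h import *
go2([.440,-.0805,.018],99.3)
im=manip.get_image("top");cv2.imwrite("pics/t2.png",im[:,:,::-1])
hsv=cv2.cvtColor(cv2.imread("pics/t2.png"),cv2.COLOR_BGR2HSV)
m=(((hsv[:,:,1]<50)&(hsv[:,:,2]>90))[205:290,165:220]).astype(np.uint8)*255
# mic dome check: circle inside large well
g=cv2.imread("pics/t2.png")[200:300,150:230]; cv2.imwrite("pics/t2c.png",cv2.resize(g,None,fx=6,fy=6,interpolation=cv2.INTER_CUBIC))
E
```

```text
clock: 11.95
position: [0.4384, -0.0825, 0.1192]
ee_rot: [-0.001, -0.083, 0.997, 0.001]
contact_force: [1.6, -0.3, -0.1]
width: 0.0853
gripper_force: 0.0
clock: 12.2
position: [0.4392, -0.0808, 0.1196]
ee_rot: [-0.001, -0.083, 0.997, 0.001]
contact_force: [-0.1, -0.9, -0.1]
width: 0.0855
gripper_force: 0.0
t 12.2 pos [ 0.4392 -0.0808  0.1196] turn 0.2 q6 -2.08 shift [-8.000e-01  1.000e-01  1.016e+02] tilt [-0.003  0.002] w 0.0855 F [-0.1 -0.9 -0.1]
```

View pics/t2c.png

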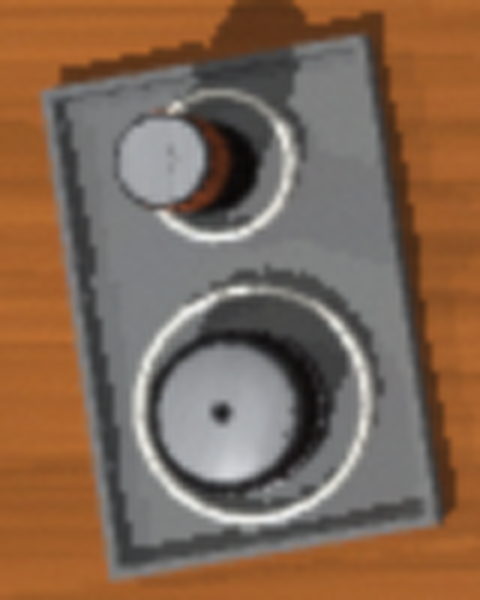

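Both sit in their wells: cell top at crop (163,160), mic dome point at (222,411). Check the mic and take the thin cell.

```bash
python3 -c "
from h import *
print(ray('top',150+222/6,200+411/6,.04),'want .480 .2974')"
python3 -m handwheel '[{"translation":[-0.0008,0,0.03],"angular":[0,0,0],"hand":0},{"translation":[0,0,0.03],"angular":[0,0,0],"hand":0},{"translation":[0,0,0.03],"angular":[0,0,0],"hand":0},{"translation":[0,0,0.0115],"angular":[0,0,0],"hand":0},{"translation":[0,0,0],"angular":[0,0,0],"hand":0},{"translation":[0,0,0],"angular":[0,0,0],"hand":1},{"translation":[0,0,0],"angular":[0,0,0],"hand":1},{"translation":[0,0,0],"angular":[0,0,0],"hand":1},{"translation":[0,0,0],"angular":[0,0,0],"hand":1},{"translation":[0,0,0],"angular":[0,0,0],"hand":1}]' 35 &&
python3 -m handwheel '[{"translation":[0,0,0],"angular":[0,0,0],"hand":1},{"translation":[0,0,0],"angular":[0,0,0],"hand":1},{"translation":[0,0,0],"angular":[0,0,0],"hand":1},{"translation":[0,0,0],"angular":[0,0,0],"hand":1}]'
python3 -c "
from h import *
go2([.5629,-.2639,.1],99.3)"
```

```text
[0.47790908 0.29869438 0.04      ] want .480 .2974
clock: 13.08
position: [0.4418, -0.0812, 0.0202]
ee_rot: [0.001, -0.083, 0.997, -0.0]
contact_force: [-0.4, 0.8, 3.8]
width: 0.0255
gripper_force: 6.4
clock: 13.42
position: [0.4418, -0.0813, 0.0203]
ee_rot: [0.001, -0.083, 0.997, -0.0]
contact_force: [0.3, 0.6, 6.5]
width: 0.0249
gripper_force: 34.2
t 13.4 pos [ 0.4418 -0.0813  0.0203] turn 0.2 q6 -2.08 shift [ -90.  -199.8  -79.7] tilt [ 0.002 -0.   ] w 0.0249 F [0.3 0.6 6.5]
```

```bash

python3 -m handwheel '[{"translation":[0,0,-0.02],"angular":[0,0,0],"hand":1},{"translation":[0,0,-0.03],"angular":[0,0,0],"hand":1},{"translation":[0,0,-0.03],"angular":[0,0,0],"hand":1},{"translation":[-0.015,-0.0333,0],"angular":[0,0,0],"hand":1},{"translation":[-0.015,-0.0333,0],"angular":[0,0,0],"hand":1},{"translation":[-0.015,-0.0333,0],"angular":[0,0,0],"hand":1},{"translation":[-0.015,-0.0333,0],"angular":[0,0,0],"hand":1},{"translation":[-0.015,-0.0333,0],"angular":[0,0,0],"hand":1},{"translation":[-0.015,-0.0333,0],"angular":[0,0,0],"hand":1},{"translation":[0,0,0],"angular":[0,0,0],"hand":1}]' &&
python3 -m handwheel '[{"translation":[0,0,0],"angular":[0,0,0],"hand":1},{"translation":[0,0,0],"angular":[0,0,0],"hand":1}]'
python3 -c "
from h import *
go2([.5629,-.2639,.0245],99.3)"
```

```text
clock: 14.25
position: [0.5677, -0.2703, 0.0994]
ee_rot: [0.003, -0.082, 0.997, -0.003]
contact_force: [1.3, 0.7, 0.4]
width: 0.025
gripper_force: 34.8
clock: 14.42
position: [0.5619, -0.2627, 0.0986]
ee_rot: [-0.001, -0.083, 0.997, 0.001]
contact_force: [-0.6, 0.0, -0.5]
width: 0.0245
gripper_force: 34.8
t 14.4 pos [ 0.5619 -0.2627  0.0986] turn 0.2 q6 -2.29 shift [-0.8 -1.4 74.1] tilt [-0.002  0.002] w 0.0245 F [-0.6  0.  -0.5]
```

```bash

python3 -m handwheel '[{"translation":[0,-0.001,0.02],"angular":[0,0,0],"hand":1},{"translation":[0,0,0.025],"angular":[0,0,0],"hand":1},{"translation":[0,0,0.02],"angular":[0,0,0],"hand":1},{"translation":[0,0,0.005],"angular":[0,0,0],"hand":1},{"translation":[0,0,0.0025],"angular":[0,0,0],"hand":1},{"translation":[0,0,0],"angular":[0,0,0],"hand":1},{"translation":[0,0,0],"angular":[0,0,0],"hand":1},{"translation":[0,0,0],"angular":[0,0,0],"hand":1}]'
python3 -c "
from h import *
go2([.5629,-.2639,.0245],99.3)"
```

```text
clock: 15.08
position: [0.564, -0.2645, 0.0283]
ee_rot: [0.001, -0.083, 0.997, -0.001]
contact_force: [0.9, -0.3, -1.2]
width: 0.0251
gripper_force: 34.8
t 15.1 pos [ 0.564  -0.2645  0.0283] turn 0.3 q6 -2.29 shift [1.  0.7 3.8] tilt [ 0.002 -0.001] w 0.0251 F [ 0.9 -0.3 -1.2]
```

```bash

python3 -m handwheel '[{"translation":[0.0005,0.0005,0.0025],"angular":[0,0,0],"hand":1},{"translation":[0,0,0.0015],"angular":[0,0,0],"hand":1},{"translation":[0,0,0],"angular":[0,0,0],"hand":1},{"translation":[0,0,0],"angular":[0,0,0],"hand":1}]' && 
python3 -m handwheel '[{"translation":[0,0,0],"angular":[0,0,0],"hand":0.4},{"translation":[0,0,0],"angular":[0,0,0],"hand":0.2},{"translation":[0,0,0],"angular":[0,0,0],"hand":0},{"translation":[0,0,0],"angular":[0,0,0],"hand":0},{"translation":[0,0,-0.02],"angular":[0,0,0],"hand":0},{"translation":[0,0,-0.03],"angular":[0,0,0],"hand":0},{"translation":[0,0,-0.035],"angular":[0,0,0],"hand":0},{"translation":[0,0,-0.02],"angular":[0,0,0],"hand":0},{"translation":[0,0,0],"angular":[0,0,0],"hand":0},{"translation":[0,0,0],"angular":[0,0,0],"hand":0}]'
python3 -c "
from h import *
go2([.4432,.0702,.12],93.7)"
```

```text
clock: 15.42
position: [0.5632, -0.2641, 0.0244]
ee_rot: [0.001, -0.083, 0.997, -0.001]
contact_force: [-0.9, 0.4, 4.8]
width: 0.025
gripper_force: 35.4
clock: 16.25
position: [0.5632, -0.2642, 0.1291]
ee_rot: [0.001, -0.083, 0.997, -0.001]
contact_force: [-0.5, 0.3, -0.5]
width: 0.0853
gripper_force: 0.0
t 16.2 pos [ 0.5632 -0.2642  0.1291] turn 5.9 q6 -2.29 shift [ 98.2 341.4   9.1] tilt [ 0.003 -0.002] w 0.0853 F [-0.5  0.3 -0.5]
```

```bash

python3 -m handwheel '[{"translation":[0,0,0],"angular":[0,0,5.9],"hand":0},{"translation":[0.0109,0.0379,0.001],"angular":[0,0,0],"hand":0},{"translation":[0.0109,0.0379,0.001],"angular":[0,0,0],"hand":0},{"translation":[0.0109,0.0379,0.001],"angular":[0,0,0],"hand":0},{"translation":[0.0109,0.0379,0.001],"angular":[0,0,0],"hand":0},{"translation":[0.0109,0.0379,0.001],"angular":[0,0,0],"hand":0},{"translation":[0.0109,0.0379,0.001],"angular":[0,0,0],"hand":0},{"translation":[0.0109,0.0379,0.001],"angular":[0,0,0],"hand":0},{"translation":[0.0109,0.0379,0.001],"angular":[0,0,0],"hand":0},{"translation":[0.0109,0.0379,0.001],"angular":[0,0,0],"hand":0}]' &&
python3 -m handwheel '[{"translation":[0,0,0],"angular":[0,0,0],"hand":0},{"translation":[0,0,0],"angular":[0,0,0],"hand":0},{"translation":[0,0,0],"angular":[0,0,0],"hand":0}]'
python3 - <<'E'
from h import *
go2([.4432,.0702,.006],93.7)
im=manip.get_image("top");cv2.imwrite("pics/t3.png",im[:,:,::-1])
cv2.imwrite("pics/t3c.png",cv2.resize(im[190:330,400:520,::-1],None,fx=4,fy=4,interpolation=cv2.INTER_CUBIC))
E
```

```text
clock: 17.08
position: [0.4405, 0.0719, 0.1172]
ee_rot: [-0.002, -0.032, 0.999, 0.0]
contact_force: [0.4, 0.8, -0.6]
width: 0.0856
gripper_force: 0.0
clock: 17.33
position: [0.4424, 0.0703, 0.1179]
ee_rot: [-0.001, -0.033, 0.999, -0.0]
contact_force: [0.5, -0.3, -0.3]
width: 0.0849
gripper_force: 0.0
t 17.3 pos [0.4424 0.0703 0.1179] turn 0.0 q6 -1.63 shift [-7.000e-01 -1.000e-01  1.119e+02] tilt [-0.002 -0.001] w 0.0849 F [ 0.5 -0.3 -0.3]
```

View pics/t3c.png

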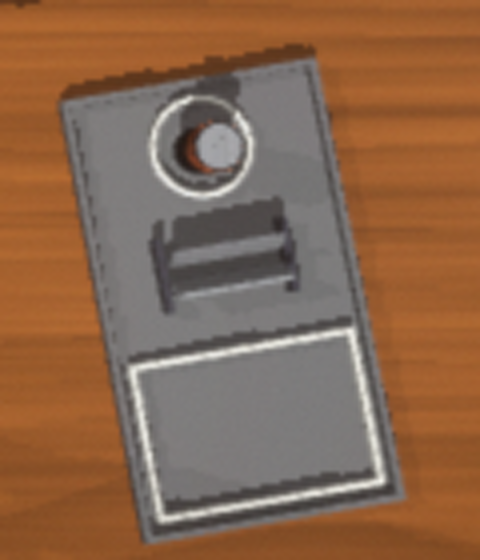

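The thin cell stands in its ring (crop (219,146)); clip middle at about (228,268). Check both and take the recorder.

```bash
python3 -c "
from h import *
print(ray('top',400+219/4,190+146/4,.054),ray('top',457,257,.03))"
python3 -m handwheel '[{"translation":[-0.0007,0,0.03],"angular":[0,0,0],"hand":0},{"translation":[0,0,0.03],"angular":[0,0,0],"hand":0},{"translation":[0,0,0.03],"angular":[0,0,0],"hand":0},{"translation":[0,0,0.016],"angular":[0,0,0],"hand":0},{"translation":[0,0,0.006],"angular":[0,0,0],"hand":0},{"translation":[0,0,0],"angular":[0,0,0],"hand":0.3},{"translation":[0,0,0],"angular":[0,0,0],"hand":0.6},{"translation":[0,0,0],"angular":[0,0,0],"hand":1},{"translation":[0,0,0],"angular":[0,0,0],"hand":1},{"translation":[0,0,0],"angular":[0,0,0],"hand":1}]' 60 &&
python3 -m handwheel '[{"translation":[0,0,0],"angular":[0,0,0],"hand":1},{"translation":[0,0,0],"angular":[0,0,0],"hand":1},{"translation":[0,0,-0.02],"angular":[0,0,0],"hand":1},{"translation":[0,0,-0.03],"angular":[0,0,0],"hand":1},{"translation":[0,0,-0.03],"angular":[0,0,0],"hand":1},{"translation":[0,0,0],"angular":[0,0,0],"hand":1}]'
python3 -c "
from h import *
go2([.4139,-.2884,.09],9.3)"
```

```text
[ 0.56014622 -0.26339277  0.054     ] [ 0.49677764 -0.27215133  0.03      ]
clock: 18.22
position: [0.4447, 0.0702, 0.0079]
ee_rot: [0.001, -0.032, 0.999, -0.0]
contact_force: [0.0, -2.1, 1.3]
width: 0.0564
gripper_force: 65.3
clock: 18.72
position: [0.4473, 0.0707, 0.0914]
ee_rot: [0.005, -0.032, 0.999, 0.0]
contact_force: [1.3, -0.4, -1.9]
width: 0.0566
gripper_force: 65.5
t 18.7 pos [0.4473 0.0707 0.0914] turn 84.4 q6 -1.63 shift [-349.   -91.     1.4] tilt [0.01 0.  ] w 0.0566 F [ 1.3 -0.4 -1.9]
```

```bash

python3 -m handwheel '[{"translation":[0,0,0],"angular":[0,0,6.5],"hand":1},{"translation":[0,0,0],"angular":[0,0,6.5],"hand":1},{"translation":[0,0,0],"angular":[0,0,6.5],"hand":1},{"translation":[0,0,0],"angular":[0,0,6.5],"hand":1},{"translation":[0,0,0],"angular":[0,0,6.5],"hand":1},{"translation":[0,0,0],"angular":[0,0,6.5],"hand":1},{"translation":[0,0,0],"angular":[0,0,6.5],"hand":1},{"translation":[0,0,0],"angular":[0,0,6.5],"hand":1},{"translation":[0,0,0],"angular":[0,0,6.5],"hand":1},{"translation":[0,0,0],"angular":[0,0,6.5],"hand":1}]' &&
python3 -m handwheel '[{"translation":[0,0,0],"angular":[0,0,6.5],"hand":1},{"translation":[0,0,0],"angular":[0,0,6.5],"hand":1},{"translation":[0,0,0],"angular":[0,0,6.4],"hand":1},{"translation":[-0.0349,-0.0091,0],"angular":[0,0,0],"hand":1},{"translation":[-0.0349,-0.0091,0],"angular":[0,0,0],"hand":1},{"translation":[-0.0349,-0.0091,0],"angular":[0,0,0],"hand":1},{"translation":[-0.0349,-0.0091,0],"angular":[0,0,0],"hand":1},{"translation":[-0.0349,-0.0091,0],"angular":[0,0,0],"hand":1},{"translation":[-0.0349,-0.0091,0],"angular":[0,0,0],"hand":1},{"translation":[-0.0349,-0.0091,0],"angular":[0,0,0],"hand":1}]' &&
python3 -m handwheel '[{"translation":[-0.0349,-0.0091,0],"angular":[0,0,0],"hand":1},{"translation":[-0.0349,-0.0091,0],"angular":[0,0,0],"hand":1},{"translation":[-0.0349,-0.0091,0],"angular":[0,0,0],"hand":1},{"translation":[0,0,0],"angular":[0,0,0],"hand":1},{"translation":[0,0,0],"angular":[0,0,0],"hand":1},{"translation":[0,0,0],"angular":[0,0,0],"hand":1}]'
python3 - <<'E'
from h import *
go2([.4139,-.2884,.012],9.3)
im=manip.get_image("side");cv2.imwrite("pics/s4.png",im[:,:,::-1])
E
```

```text
clock: 19.55
position: [0.4427, 0.0706, 0.0859]
ee_rot: [-0.001, 0.512, 0.859, -0.0]
contact_force: [0.9, -0.4, -2.7]
width: 0.0567
gripper_force: 65.3
clock: 20.38
position: [0.4189, -0.182, 0.086]
ee_rot: [-0.001, 0.648, 0.762, 0.0]
contact_force: [0.6, -0.0, -1.9]
width: 0.0568
gripper_force: 65.3
clock: 20.88
position: [0.409, -0.2876, 0.0858]
ee_rot: [-0.002, 0.648, 0.762, 0.0]
contact_force: [0.5, 0.8, -3.1]
width: 0.057
gripper_force: 65.3
t 20.9 pos [ 0.409  -0.2876  0.0858] turn -0.1 q6 -0.91 shift [-1.6  4.7 73.8] tilt [-0.002  0.003] w 0.057 F [ 0.5  0.8 -3.1]
```

View pics/s4.png

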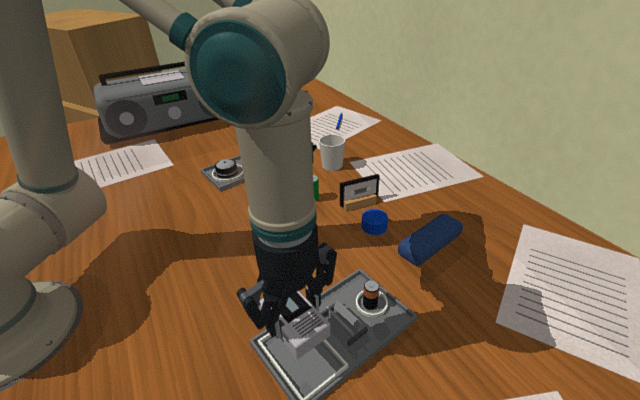

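The recorder hangs over the rectangular well (around (300,325)), long side along the well. Lower it.

```bash

python3 -m handwheel '[{"translation":[-0.0015,0.004,0.02],"angular":[0,0,0],"hand":1},{"translation":[0,0,0.02],"angular":[0,0,0],"hand":1},{"translation":[0,0,0.02],"angular":[0,0,0],"hand":1},{"translation":[0,0,0.007],"angular":[0,0,0],"hand":1},{"translation":[0,0,0.003],"angular":[0,0,0],"hand":1},{"translation":[0,0,0],"angular":[0,0,0],"hand":1},{"translation":[0,0,0],"angular":[0,0,0],"hand":1},{"translation":[0,0,0],"angular":[0,0,0],"hand":1}]'
python3 -c "
from h import *
go2([.4139,-.2884,.012],9.3)"
```

```text
clock: 21.6
position: [0.4149, -0.2899, 0.0178]
ee_rot: [0.001, 0.648, 0.762, 0.0]
contact_force: [0.9, -0.8, -2.4]
width: 0.0567
gripper_force: 65.2
t 21.6 pos [ 0.4149 -0.2899  0.0178] turn -0.0 q6 -0.91 shift [ 1.6 -0.7  5.8] tilt [ 0.002 -0.001] w 0.0567 F [ 0.9 -0.8 -2.4]
```

```bash

python3 -m handwheel '[{"translation":[0.0005,0,0.003],"angular":[0,0,0],"hand":1},{"translation":[0,0,0.002],"angular":[0,0,0],"hand":1},{"translation":[0,0,0],"angular":[0,0,0],"hand":1},{"translation":[0,0,0],"angular":[0,0,0],"hand":1}]' && 
python3 -m handwheel '[{"translation":[0,0,0],"angular":[0,0,0],"hand":0.2},{"translation":[0,0,0],"angular":[0,0,0],"hand":0.1},{"translation":[0,0,0],"angular":[0,0,0],"hand":0.1},{"translation":[0,0,0],"angular":[0,0,0],"hand":0.1},{"translation":[0,0,-0.02],"angular":[0,0,0],"hand":0.1},{"translation":[0,0,-0.03],"angular":[0,0,0],"hand":0},{"translation":[0,0,-0.035],"angular":[0,0,0],"hand":0},{"translation":[0,0,-0.02],"angular":[0,0,0],"hand":0},{"translation":[0,0,0],"angular":[0,0,0],"hand":0},{"translation":[0,0,0],"angular":[0,0,0],"hand":0}]'
python3 -c "
from h import *
go2([.7097,.0015,.13],83.8)"
```

```text
clock: 21.93
position: [0.4142, -0.2892, 0.0119]
ee_rot: [0.0, 0.648, 0.762, 0.0]
contact_force: [-0.1, -0.3, -1.9]
width: 0.0568
gripper_force: 65.3
clock: 22.77
position: [0.4146, -0.2895, 0.118]
ee_rot: [0.002, 0.648, 0.762, -0.0]
contact_force: [-0.6, -0.4, -0.4]
width: 0.0853
gripper_force: 0.0
t 22.8 pos [ 0.4146 -0.2895  0.118 ] turn -74.5 q6 -0.91 shift [-261.9  321.2  -12. ] tilt [ 0.002 -0.002] w 0.0853 F [-0.6 -0.4 -0.4]
```

```bash

python3 -m handwheel '[{"translation":[0,0,0],"angular":[0,0,-6.8],"hand":0},{"translation":[0,0,0],"angular":[0,0,-6.8],"hand":0},{"translation":[0,0,0],"angular":[0,0,-6.8],"hand":0},{"translation":[0,0,0],"angular":[0,0,-6.8],"hand":0},{"translation":[0,0,0],"angular":[0,0,-6.8],"hand":0},{"translation":[0,0,0],"angular":[0,0,-6.8],"hand":0},{"translation":[0,0,0],"angular":[0,0,-6.8],"hand":0},{"translation":[0,0,0],"angular":[0,0,-6.8],"hand":0},{"translation":[0,0,0],"angular":[0,0,-6.8],"hand":0},{"translation":[0,0,0],"angular":[0,0,-6.8],"hand":0}]' &&
python3 -m handwheel '[{"translation":[0,0,0],"angular":[0,0,-6.3],"hand":0},{"translation":[-0.0238,0.0292,-0.001],"angular":[0,0,0],"hand":0},{"translation":[-0.0238,0.0292,-0.001],"angular":[0,0,0],"hand":0},{"translation":[-0.0238,0.0292,-0.001],"angular":[0,0,0],"hand":0},{"translation":[-0.0238,0.0292,-0.001],"angular":[0,0,0],"hand":0},{"translation":[-0.0238,0.0292,-0.001],"angular":[0,0,0],"hand":0},{"translation":[-0.0238,0.0292,-0.001],"angular":[0,0,0],"hand":0},{"translation":[-0.0238,0.0292,-0.001],"angular":[0,0,0],"hand":0},{"translation":[-0.0238,0.0292,-0.001],"angular":[0,0,0],"hand":0},{"translation":[-0.0238,0.0292,-0.001],"angular":[0,0,0],"hand":0}]' &&
python3 -m handwheel '[{"translation":[-0.0238,0.0292,-0.001],"angular":[0,0,0],"hand":0},{"translation":[-0.0238,0.0292,-0.001],"angular":[0,0,0],"hand":0},{"translation":[0,0,0],"angular":[0,0,0],"hand":0},{"translation":[0,0,0],"angular":[0,0,0],"hand":0},{"translation":[0,0,0],"angular":[0,0,0],"hand":0},{"translation":[0,0,0],"angular":[0,0,0],"hand":0}]'
python3 - <<'E'
from h import *
go2([.7097,.0015,.035],83.5)
im=manip.get_image("top");cv2.imwrite("pics/t5c.png",cv2.resize(im[110:330,290:520,::-1],None,fx=2.7,fy=2.7,interpolation=cv2.INTER_CUBIC))
E
```

```text
clock: 23.6
position: [0.4129, -0.288, 0.1148]
ee_rot: [-0.002, 0.108, 0.994, 0.001]
contact_force: [-0.3, 0.7, -0.5]
width: 0.0852
gripper_force: 0.0
clock: 24.43
position: [0.6562, -0.0501, 0.1234]
ee_rot: [-0.002, 0.056, 0.998, 0.0]
contact_force: [0.1, -0.6, -0.4]
width: 0.0857
gripper_force: 0.0
clock: 24.93
position: [0.7086, -0.0001, 0.1265]
ee_rot: [-0.002, 0.057, 0.998, -0.0]
contact_force: [0.3, -0.1, 0.0]
width: 0.0852
gripper_force: 0.0
t 24.9 pos [ 7.086e-01 -1.000e-04  1.265e-01] turn 0.0 q6 -1.56 shift [-0.9  1.8 91.5] tilt [-0.003 -0.   ] w 0.0852 F [ 0.3 -0.1  0. ]
```

View pics/t5c.png

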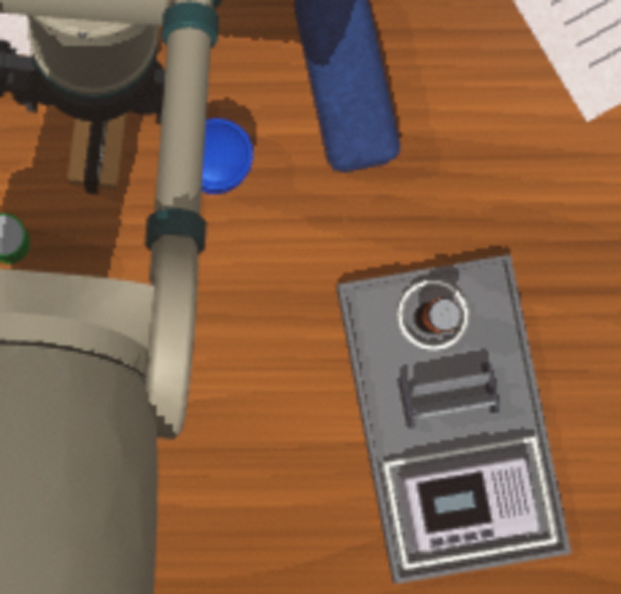

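The recorder lies flat in its well (crop (472,501)). Now the cassette.

```bash
python3 -c "
from h import *
print(ray('top',290+472/2.7,110+501/2.7,.034),'want .4139 -.2884')"
python3 -m handwheel '[{"translation":[-0.0005,0.0018,0.03],"angular":[0,0,0],"hand":0},{"translation":[0,0,0.03],"angular":[0,0,0],"hand":0},{"translation":[0,0,0.024],"angular":[0,0,0],"hand":0},{"translation":[0,0,0.0075],"angular":[0,0,0],"hand":0},{"translation":[0,0,0],"angular":[0,0,0],"hand":0.3},{"translation":[0,0,0],"angular":[0,0,0],"hand":0.6},{"translation":[0,0,0],"angular":[0,0,0],"hand":0.8},{"translation":[0,0,0],"angular":[0,0,0],"hand":1},{"translation":[0,0,0],"angular":[0,0,0],"hand":1},{"translation":[0,0,0],"angular":[0,0,0],"hand":1}]' 70 &&
python3 -m handwheel '[{"translation":[0,0,0],"angular":[0,0,0],"hand":1},{"translation":[0,0,0],"angular":[0,0,0],"hand":1},{"translation":[0,0,0],"angular":[0,0,0],"hand":1},{"translation":[0,0,0],"angular":[0,0,0],"hand":1}]'
python3 -c "
from h import *
go2([.7097,.0015,.035],83.5)"
```

```text
[ 0.41645805 -0.2846575   0.034     ] want .4139 -.2884
clock: 25.82
position: [0.7116, 0.0025, 0.0376]
ee_rot: [0.001, 0.056, 0.998, -0.0]
contact_force: [0.5, -0.8, 0.3]
width: 0.012
gripper_force: 0.0
clock: 26.15
position: [0.7115, 0.002, 0.0376]
ee_rot: [0.001, 0.056, 0.998, -0.0]
contact_force: [-0.7, -1.7, 6.5]
width: 0.0091
gripper_force: 69.0
t 26.1 pos [0.7115 0.002  0.0376] turn 0.1 q6 -1.55 shift [ 1.8 -0.7  2.6] tilt [ 0.002 -0.001] w 0.0091 F [-0.7 -1.7  6.5]
```

```bash

python3 -m handwheel '[{"translation":[0,0,-0.015],"angular":[0,0,0],"hand":1},{"translation":[0,0,-0.02],"angular":[0,0,0],"hand":1},{"translation":[0,0,-0.03],"angular":[0,0,0],"hand":1},{"translation":[0,0,-0.03],"angular":[0,0,0],"hand":1},{"translation":[0,0,0],"angular":[0,0,0],"hand":1},{"translation":[0,0,0],"angular":[0,0,6.5],"hand":1},{"translation":[0,0,0],"angular":[0,0,6.8],"hand":1},{"translation":[0,0,0],"angular":[0,0,6.8],"hand":1},{"translation":[0,0,0],"angular":[0,0,6.8],"hand":1},{"translation":[0,0,0],"angular":[0,0,6.8],"hand":1}]' &&
python3 -m handwheel '[{"translation":[0,0,0],"angular":[0,0,6.8],"hand":1},{"translation":[0,0,0],"angular":[0,0,6.8],"hand":1},{"translation":[0,0,0],"angular":[0,0,6.8],"hand":1},{"translation":[0,0,0],"angular":[0,0,6.8],"hand":1},{"translation":[0,0,0],"angular":[0,0,6.8],"hand":1},{"translation":[0,0,0],"angular":[0,0,6.6],"hand":1},{"translation":[0,0,0],"angular":[0,0,0],"hand":1},{"translation":[0,0,0],"angular":[0,0,0],"hand":1}]'
python3 - <<'E'
from h import *
go2([.4980,-.2737,.13],9.3)
im=manip.get_image("side");cv2.imwrite("pics/s6.png",cv2.resize(im[80:260,220:480,::-1],None,fx=3,fy=3))
E
```

```text
clock: 26.98
position: [0.7105, 0.003, 0.1304]
ee_rot: [-0.001, 0.346, 0.938, 0.0]
contact_force: [0.4, -0.8, 0.3]
width: 0.0087
gripper_force: 68.2
clock: 27.65
position: [0.7106, 0.0028, 0.1306]
ee_rot: [-0.001, 0.647, 0.763, -0.0]
contact_force: [-0.5, -0.2, -0.5]
width: 0.0087
gripper_force: 68.2
t 27.6 pos [0.7106 0.0028 0.1306] turn 0.1 q6 -0.26 shift [-238.5 -254.5    0.6] tilt [-0.001  0.001] w 0.0087 F [-0.5 -0.2 -0.5]
```

View pics/s6.png

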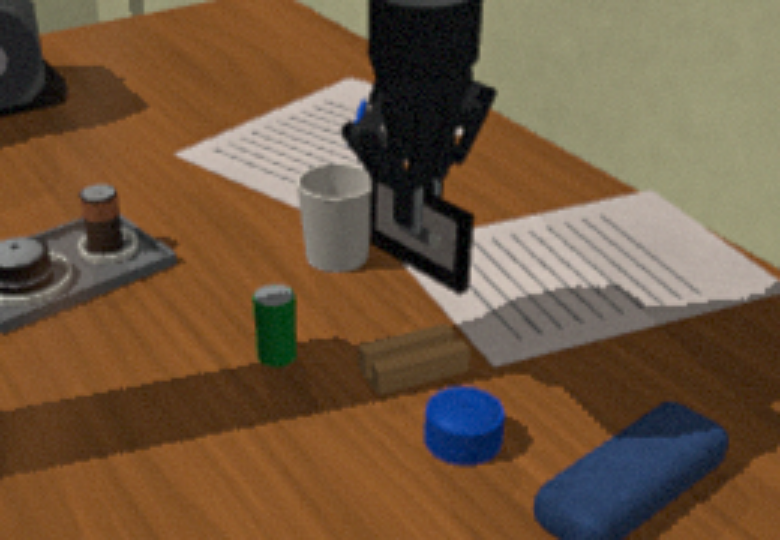

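The cassette hangs upright and centred in the fingers (crop (420,230)). Go over the clip.

```bash

python3 -m handwheel '[{"translation":[-0.0265,-0.0283,0],"angular":[0,0,0],"hand":1},{"translation":[-0.0265,-0.0283,0],"angular":[0,0,0],"hand":1},{"translation":[-0.0265,-0.0283,0],"angular":[0,0,0],"hand":1},{"translation":[-0.0265,-0.0283,0],"angular":[0,0,0],"hand":1},{"translation":[-0.0265,-0.0283,0],"angular":[0,0,0],"hand":1},{"translation":[-0.0265,-0.0283,0],"angular":[0,0,0],"hand":1},{"translation":[-0.0265,-0.0283,0],"angular":[0,0,0],"hand":1},{"translation":[-0.0265,-0.0283,0],"angular":[0,0,0],"hand":1},{"translation":[-0.0265,-0.0283,0],"angular":[0,0,0],"hand":1},{"translation":[0,0,0],"angular":[0,0,0],"hand":1}]' &&
python3 -m handwheel '[{"translation":[0,0,0],"angular":[0,0,0],"hand":1},{"translation":[0,0,0],"angular":[0,0,0],"hand":1},{"translation":[0,0,0],"angular":[0,0,0],"hand":1}]'
python3 -c "
from h import *
go2([.4985,-.274,.0376],9.3)"
```

```text
clock: 28.53
position: [0.4938, -0.279, 0.1314]
ee_rot: [0.0, 0.649, 0.761, -0.002]
contact_force: [-0.2, 0.8, -1.8]
width: 0.0088
gripper_force: 68.5
clock: 28.78
position: [0.4986, -0.2729, 0.1313]
ee_rot: [0.0, 0.647, 0.762, 0.0]
contact_force: [0.9, 0.8, -0.2]
width: 0.009
gripper_force: 68.5
t 28.8 pos [ 0.4986 -0.2729  0.1313] turn 0.1 q6 -0.79 shift [-1.1 -0.3 93.7] tilt [0.001 0.001] w 0.009 F [ 0.9  0.8 -0.2]
```

```bash

python3 -m handwheel '[{"translation":[-0.001,0,0.02],"angular":[0,0,0],"hand":1},{"translation":[0,0,0.02],"angular":[0,0,0],"hand":1},{"translation":[0,0,0.018],"angular":[0,0,0],"hand":1},{"translation":[0,0,0],"angular":[0,0,0],"hand":1},{"translation":[0,0,0],"angular":[0,0,0],"hand":1},{"translation":[0,0,0],"angular":[0,0,0],"hand":1}]'
python3 - <<'E'
from h import *
go2([.4985,-.274,.0376],9.3)
im=manip.get_image("side");cv2.imwrite("pics/s7.png",cv2.resize(im[250:390,250:430,::-1],None,fx=4,fy=4,interpolation=cv2.INTER_CUBIC))
E
```

```text
clock: 29.28
position: [0.4993, -0.2744, 0.074]
ee_rot: [0.001, 0.647, 0.762, 0.0]
contact_force: [0.3, -0.2, -0.6]
width: 0.0091
gripper_force: 68.5
t 29.3 pos [ 0.4993 -0.2744  0.074 ] turn 0.1 q6 -0.79 shift [ 0.6 -0.7 36.4] tilt [ 0.001 -0.001] w 0.0091 F [ 0.3 -0.2 -0.6]
```

View pics/s7.png

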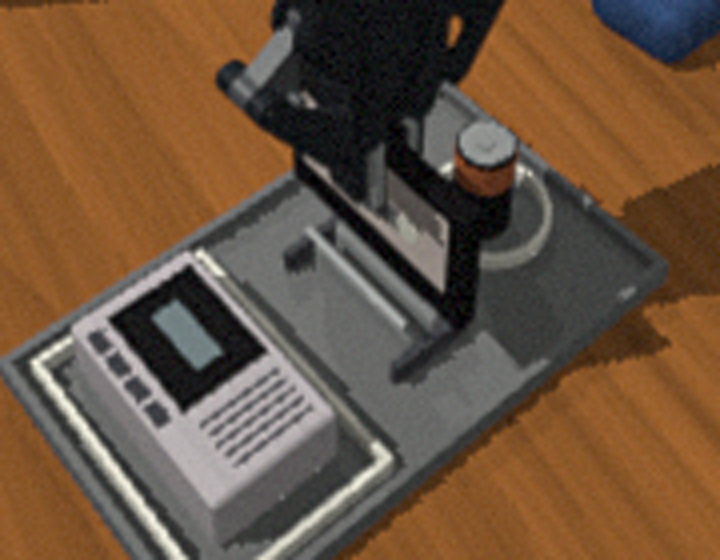

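The cassette hovers over the clip mouth (crop (400,290)), parallel with the jaws. Press in steps.

```bash

python3 -m handwheel '[{"translation":[0.0005,-0.0005,0.006],"angular":[0,0,0],"hand":1},{"translation":[0,0,0.006],"angular":[0,0,0],"hand":1},{"translation":[0,0,0.005],"angular":[0,0,0],"hand":1},{"translation":[0,0,0],"angular":[0,0,0],"hand":1}]' 90 && python3 -m handwheel '[{"translation":[0,0,0.004],"angular":[0,0,0],"hand":1},{"translation":[0,0,0.004],"angular":[0,0,0],"hand":1},{"translation":[0,0,0.004],"angular":[0,0,0],"hand":1},{"translation":[0,0,0],"angular":[0,0,0],"hand":1},{"translation":[0,0,0],"angular":[0,0,0],"hand":1}]'
python3 -c "
from h import *
go2([.4985,-.274,.0376],9.3)"
```

```text
clock: 29.67
position: [0.4967, -0.2739, 0.0552]
ee_rot: [-0.001, 0.648, 0.762, -0.0]
contact_force: [-0.2, 0.6, -0.1]
width: 0.0088
gripper_force: 91.2
clock: 30.08
position: [0.4979, -0.2751, 0.0444]
ee_rot: [0.001, 0.648, 0.762, -0.0]
contact_force: [0.4, -2.4, 0.6]
width: 0.0085
gripper_force: 91.6
t 30.1 pos [ 0.4979 -0.2751  0.0444] turn -0.0 q6 -0.79 shift [1.  0.8 6.8] tilt [ 0.001 -0.001] w 0.0085 F [ 0.4 -2.4  0.6]
```

```bash

python3 -m handwheel '[{"translation":[0,0,0.004],"angular":[0,0,0],"hand":1},{"translation":[0,0,0.004],"angular":[0,0,0],"hand":1},{"translation":[0,0,0],"angular":[0,0,0],"hand":1},{"translation":[0,0,0],"angular":[0,0,0],"hand":1}]'
python3 - <<'E'
from h import *
go2([.4985,-.274,.0376],9.3)
im=manip.get_image("side");cv2.imwrite("pics/s8.png",cv2.resize(im[250:390,250:430,::-1],None,fx=4,fy=4,interpolation=cv2.INTER_CUBIC))
E
```

```text
clock: 30.42
position: [0.498, -0.2749, 0.0376]
ee_rot: [0.001, 0.648, 0.762, 0.0]
contact_force: [-2.1, 0.8, 10.9]
width: 0.0085
gripper_force: 93.1
t 30.4 pos [ 0.498  -0.2749  0.0376] turn -0.0 q6 -0.79 shift [ 0.8  0.6 -0. ] tilt [ 0.001 -0.001] w 0.0085 F [-2.1  0.8 10.9]
```

View pics/s8.png

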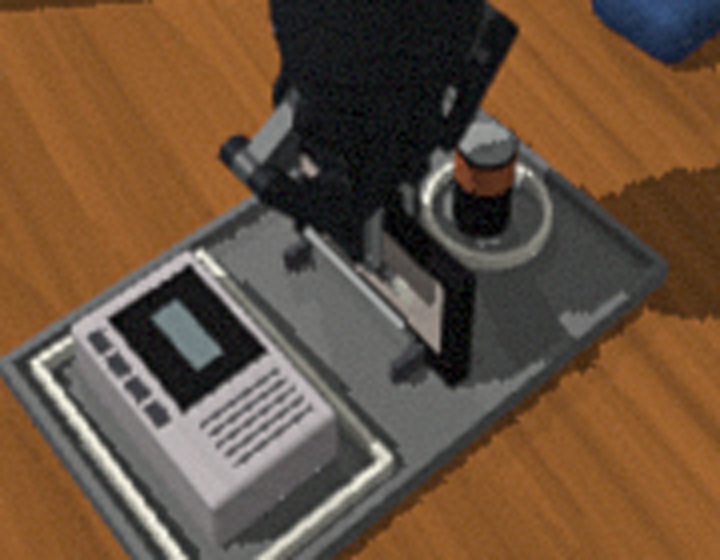

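The cassette is deep between the jaws (crop (430,310)). Push a little more to confirm it is on the floor.

```bash

python3 -m handwheel '[{"translation":[0,0,0.004],"angular":[0,0,0],"hand":1},{"translation":[0,0,0.002],"angular":[0,0,0],"hand":1},{"translation":[0,0,0],"angular":[0,0,0],"hand":1},{"translation":[0,0,0],"angular":[0,0,0],"hand":1}]'
python3 -c "
from h import *
go2([.4985,-.274,.0376],9.3)"
```

```text
clock: 30.8
position: [0.4982, -0.2749, 0.0375]
ee_rot: [0.002, 0.648, 0.762, 0.0]
contact_force: [-10.1, 5.4, 47.5]
width: 0.0086
gripper_force: 98.9
t 30.8 pos [ 0.4982 -0.2749  0.0375] turn -0.0 q6 -0.79 shift [ 0.9  0.5 -0.1] tilt [ 0.003 -0.003] w 0.0086 F [-10.1   5.4  47.5]
```

```bash

python3 -m handwheel '[{"translation":[0,0,-0.005],"angular":[0,0,0],"hand":1},{"translation":[0,0,0],"angular":[0,0,0],"hand":1},{"translation":[0,0,0],"angular":[0,0,0],"hand":0.75},{"translation":[0,0,0],"angular":[0,0,0],"hand":0.7},{"translation":[0,0,0],"angular":[0,0,0],"hand":0.7},{"translation":[0,0,-0.01],"angular":[0,0,0],"hand":0.7},{"translation":[0,0,-0.03],"angular":[0,0,0],"hand":0.7},{"translation":[0,0,-0.035],"angular":[0,0,0],"hand":0.7},{"translation":[0,0,-0.035],"angular":[0,0,0],"hand":0.7},{"translation":[0,0,0],"angular":[0,0,0],"hand":0.7}]' && python3 -m handwheel '[{"translation":[0.035,0,-0.01],"angular":[0,0,0],"hand":0.7},{"translation":[0.035,0,-0.01],"angular":[0,0,0],"hand":0.7},{"translation":[0.035,0,-0.01],"angular":[0,0,0],"hand":0.7},{"translation":[0.035,0,-0.01],"angular":[0,0,0],"hand":0.7},{"translation":[0.035,0,-0.01],"angular":[0,0,0],"hand":0.7},{"translation":[0.035,0,0],"angular":[0,0,0],"hand":0.7},{"translation":[0.035,0,0],"angular":[0,0,0],"hand":0.7},{"translation":[0,0,0],"angular":[0,0,0],"hand":0.7},{"translation":[0,0,0],"angular":[0,0,0],"hand":0.7}]'
python3 - <<'E'
from h import *
go2([.4985,-.274,.0376],9.3)
im=manip.get_image("top");cv2.imwrite("pics/t9.png",im[:,:,::-1])
sd=manip.get_image("side")
a=cv2.resize(im[200:330,400:520],(480,520),interpolation=cv2.INTER_CUBIC); b=cv2.resize(sd[270:390,250:430],(300,200)); c=cv2.resize(im[195:305,150:230],(300,320)[:2])
b=cv2.resize(sd[250:390,250:430],(310,240));c=cv2.resize(im[195:305,150:230],(310,280))
cv2.imwrite("pics/fin.png",np.hstack([a,np.vstack([b,c])])[:,:,::-1])
E
```

```text
clock: 31.63
position: [0.5013, -0.277, 0.1523]
ee_rot: [0.007, 0.648, 0.762, 0.001]
contact_force: [1.3, 0.3, -0.0]
width: 0.0259
gripper_force: 0.0
clock: 32.38
position: [0.4576, -0.031, 0.1955]
ee_rot: [0.0, 0.646, 0.763, 0.0]
contact_force: [0.2, -0.1, -0.0]
width: 0.0255
gripper_force: 0.0
t 32.4 pos [ 0.4576 -0.031   0.1955] turn 0.2 q6 -0.38 shift [-246.4    1.1  157.9] tilt [0. 0.] w 0.0255 F [ 0.2 -0.1 -0. ]
```

View pics/fin.png

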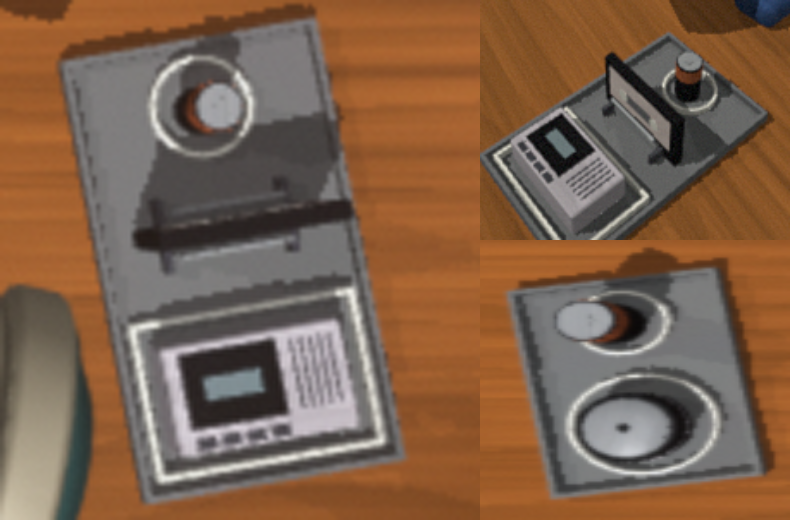

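All five are in place: cassette strip centred at crop (244,223), recorder at (260,388), thin cell at (216,107). A numeric check, then hand in.

```bash
python3 - <<'E'
from h import *
o=np.array([481.,-277.4]);t=np.radians(9.3);M=np.array([[np.cos(t),np.sin(t)],[-np.sin(t),np.cos(t)]])
for n,x,y,z in(("cas",244,223,.068),("rec",260,388,.034),("thin",217,107,.054)):
    print(n,M@(ray("top",400+x/4,200+y/4,z)[:2]*1000-o))
a=ray("top",400+133/4,200+238/4,.068);b=ray("top",400+355/4,200+208/4,.068);d=a-b
print(np.linalg.norm(d),np.degrees(np.arctan2(d[1],d[0])),"want 99.3")
E
```

```text
cas [19.60580967  3.82421822]
rec [-67.85919649   3.47444143]
thin [80.03725691  2.15109936]
0.11376169748967449 97.15206614971304 want 99.3
```

```bash
python3 -c "
from rig import manip
print(manip.sign_off())"
```

```text
the job is handed in; nothing more can be done
None
```

I made up both kits and handed the job in at about 32 s. The camera check put all five things within the required limits and the arm clear of everything; no verdict came back at hand-in.

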